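Check a baking iron's hinge bushing with a go / no-go plug gauge

ROBOT

A 6-joint arm with a two-finger parallel gripper is mounted at the origin on the work surface. World frame = base frame: x ahead of the robot, y to its left, z up, the work surface at z = 0. Lengths are in mm, angles in rad, forces in N, time in s.
With the tool pointing down it reaches from about 250 to 725 mm from the base axis. Payload 9.7 kg.
Tool frame: the origin (TCP) lies at the centre of the arm's flange, where the gripper is bolted on; the fingertips stand 173 mm ahead of it and the grasp point (between the pads) lies 155 mm ahead of it; z points along the fingers, y is the line along which they close (so a half turn about z gives the same grasp; the last joint's range is limited). The gripper opens to 85 mm and grips with 20 to 120 N. Pads are 22 mm wide; open, the fingers measure 114 mm over their backs; the gripper's body (76 mm by 85 mm) begins 54 mm behind the grasp point. The pads swing forward as they close: fully open they stand 13 mm farther back than shut.
Start: joints at [1.281, 0.087, 0.176, 1.66, 0, 1.571], TCP at [157.166, 527.064, 404.684] pointing down, gripper open.
Joint ranges: [-3.13, 3.13], [-0.85, 1.81], [-1.15, 1.24], [-2.2, 2.28], [-1.44, 1.52], [-3.14, 3.14]. Speed limits (rad/s): [2.22, 2.22, 2.57, 3.14, 3.14, 3.14].

INTERFACE

Orientations are given as a rotation vector (axis times angle).
In Python, from cell import * gives the robot as it stands.
- The arm moves only by the shell command python3 -m pendant 'ROWS' [FORCE]. ROWS is JSON, a list of rows, each a list of 3 entries, a list of its own where there are three numbers: the shift along the tool's x, y, z in units of 40 mm (1.0 is 40 mm), then the turn about the tool's z in units of 8 degrees (1.0 is 8 degrees), then the finger opening in mm, from 0 to 85.4. A call has 1 to 10 rows; each row is the pose to reach, as a shift and turn from the pose commanded when the call began, along the tool's axes at that moment; what a row does not reach only later rows make up. A row lasts 1/10 s, in which the tool goes at most 50 mm and 8.59 degrees, less where a joint would pass 70% of its speed; a pose out of reach is approached as far as the arm can. A call with a gripper value outside its range is refused whole. The fingers move at their own pace and stop on an object; FORCE is the grip in N (left out, the last holds). Time passes only in rows, so rows that repeat a pose let the fingers close. It gives the time, the measured TCP pose, the force, the opening and the grip force at its end, in the units of the state.
- sense(): the state, without advancing time (a new reading comes with each control period).
- read_camera(name): name is "scene" or "top"; returns the picture (384x512x3 uint8, red, green, blue); there is no depth.
- camera_info(name): a dict with "fx", "fy", "cx", "cy" (pixels), "rvec" (rotation vector, rad) and "tvec" (3), from world to camera coordinates, as OpenCV has them. Camera axes: x right, y down, z forward; pixel columns grow to the right and rows downward; lengths in mm; the calibration is good to about 2 mm. A picture is of the moment at which its call begins. camera_info takes no time and is no camera call.
- finish_job(): hands the job in; it is judged then, once.
The state is a dict: "time": time; "qpos": joint angles; "dq": joint speeds; "joint_efforts": joint torques, N m; "eef_pos": TCP position; "orientation": TCP orientation; "force": force on the tool from outside, world axes, zero at the start; "torque": the same for the moment, N m; "opening": finger opening in mm; "grip_force": force on a finger pad.
Only numpy, scipy, OpenCV 4.12 (cv2) and the standard library are available. Lean on these libraries where they do the work, as an engineer would, in place of code of your own. Each camera call takes 0.05 s, during which the arm holds its last target. There are 200 camera calls.

TASK

Check the new bronze hinge bushing of the clamped baking iron with the double-ended plug gauge: first slide the go end (green collar) into the bore, fully home until its collar rests on the bushing's face. Then turn the gauge round and press the no-go end (red collar) squarely and centrally against the same mouth for about a second, with a light but firm push of about 10 N, to confirm that it refuses to enter. Never force the gauge (keep every push below 25 N), leave the other things on the bench alone, and lay the gauge back in its wooden cradle, either way round.

Things in the scene. Friction and masses are not known exactly. Their poses are not given: they have to be found in the camera images.
- gauge: Double-ended plug gauge, 130 mm long, 0.2 to 0.35 kg, lying level in the cradle. Origin: on its axis, at the middle of the handle; x points to the go end. Handle: eight-sided aluminium, 22 mm across flats, x = -26 to +26 mm, two flats upright at the start. At its ends round collars, 28 mm across, 4 mm thick: green at the go end, red at the no-go end
- go_tip (a point): centre of the end face of the gauge's go end, at x = +68 mm of the gauge. The go end is a steel plug of 20 mm diameter from x = 30 to 68 mm, with a 0.5 mm chamfer at its tip
- go_shoulder (a point): centre of the green collar's outer face, the shoulder from which the go end springs, at x = +30 mm of the gauge
- nogo_tip (a point): centre of the flat end face of the gauge's no-go end, at x = -62 mm of the gauge. The no-go end is a steel head of 24 mm diameter from x = -50 to -62 mm, on a shank of 20 mm diameter from x = -30 to -50 mm
- iron: Lower half of a baking iron: black 160 mm square plate, top 88 mm above the bench, golden round griddle and clamps on it below 105 mm; fixed on a stand. Origin on the bench under the plate's centre; z up. Two hinge lugs 44 mm across on its +x edge, tops at 112 mm: the one at -y holds the bronze bushing, the one at +y a steel pin. The bore axis is level and parallel to the iron's y
- bore_mouth (a point): centre of the bushing lug, in the plane of the bronze bushing's outer face (36 mm across, faces the iron's -y), at (100, -90, 90) mm of the iron. The bore (21 mm diameter, 36 mm long, through, sharp-edged, rigid) starts here along the iron's +y; as the lug is rough-cast, its axis lies up to 3 mm from here in x and 1.5 mm in z, parallel to y, found by sight or feel. Space on the -y side is free
- cradle: Wooden cradle, fixed on the bench: base 120 x 64 x 12 mm, two upright rests 10 mm thick at x = -40 and +40 mm, 60 mm wide, 68 mm high, each with a 90-degree V notch 44 mm wide on top. Origin: centre of its underside; the notches lie along its x. The gauge lies in them on its two 20 mm diameters (go end and shank), the handle free between (70 mm clear)
- cradle_seat (a point): where the handle's middle (the gauge's origin) lies when the gauge is in the cradle: 60 mm above the bench, over the cradle's origin; the gauge then has about 5 mm of play either way along the cradle's x
- tub: bystander: round white plastic tub, 90 mm across, 55 mm high; origin at the centre of its underside
- spare_bushing: bystander: loose bronze bushing standing on end, 33 mm across, 36 mm high; origin at the centre of its underside
- wrench: bystander: steel wrench lying on the bench, 180 mm long along its x; origin at its middle, underside
- tin: bystander: yellow box 75 x 110 x 42 mm; origin at the centre of its underside
Mind the look-alikes: they are no part of the job. Leave any blue look-alike of the gauge alone.

How it is judged:
By the outcome, as a careful person would: the job done as asked, in the order asked, and still so for the second after the job is handed in, with the robot touching nothing.
It also fails if it takes over 72 s, if anything falls off the work surface, if the arm or the gripper's body presses on something with over 40 N, if the wrist force passes 120 N, or if a joint passes its speed limit or range.

## Working session

There is one attempt and no reset: what is moved stays moved. The work goes in short steps, Python scripts to look and compute and a shell command to move; the robot and the scene stay as the last step left them, time stands still between calls to the robot, and variables do not carry over. Pictures are saved under pics/ and viewed, at most 13 in all, crops included, and the job is handed in when it is done.

```bash
ls; mkdir -p pics
python3 - <<'E'
from cell import *
import cv2
s=sense();print(s)
for n in("scene","top"):
    im=read_camera(n);cv2.imwrite(f"pics/{n}0.png",cv2.resize(im[...,::-1],(800,600),interpolation=cv2.INTER_CUBIC));print(camera_info(n))
E
```

```text
pics
{'time': 0.0, 'qpos': array([1.28096062e+00, 8.74815149e-02, 1.75105232e-01, 1.65983334e+00,
       1.14969555e-05, 1.57081224e+00]), 'dq': array([ 1.02578948e-03,  2.83616590e-04,  2.05136783e-03, -7.70104058e-04,
       -3.53534264e-04, -2.00781276e-05]), 'joint_efforts': array([ 6.89547469e-04, -5.20388031e+01,  4.64805257e+01,  1.65151973e-02,
        1.53499495e-04,  7.89862383e-06]), 'eef_pos': array([157.18388202, 527.05354287, 403.95630183]), 'orientation': array([-4.53674515e-01, -3.10844419e+00,  2.19396605e-03]), 'force': array([ 0.89895664, -0.78910019,  0.92317845]), 'torque': array([ 0.00755748, -0.0021834 ,  0.02775722]), 'grip_force': 0.0, 'opening': 85.29867367622657}
{'fx': 355.85891419945307, 'fy': 355.85891419945307, 'cx': 255.41978107039952, 'cy': 194.023551868649, 'rvec': array([ 1.17586937,  2.45765573, -0.8307972 ]), 'tvec': array([ 400.32171594, -202.6747564 ,  962.67473845])}
{'fx': 351.0948316842726, 'fy': 351.0948316842726, 'cx': 254.62278890528464, 'cy': 200.76739739944566, 'rvec': array([ 2.19623951, -2.18457069,  0.09061863]), 'tvec': array([-124.51227342,  503.78398662,  949.46438588])}
```

View pics/scene0.png

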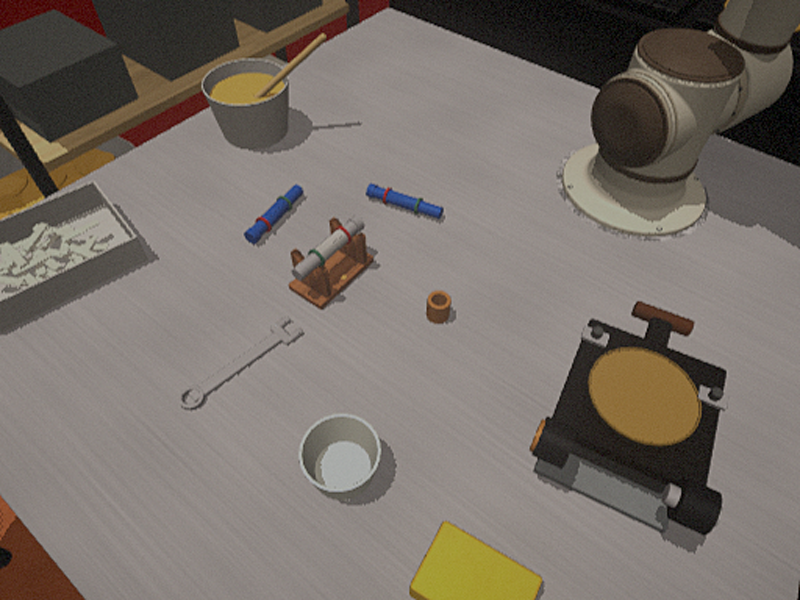

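View pics/top0.png

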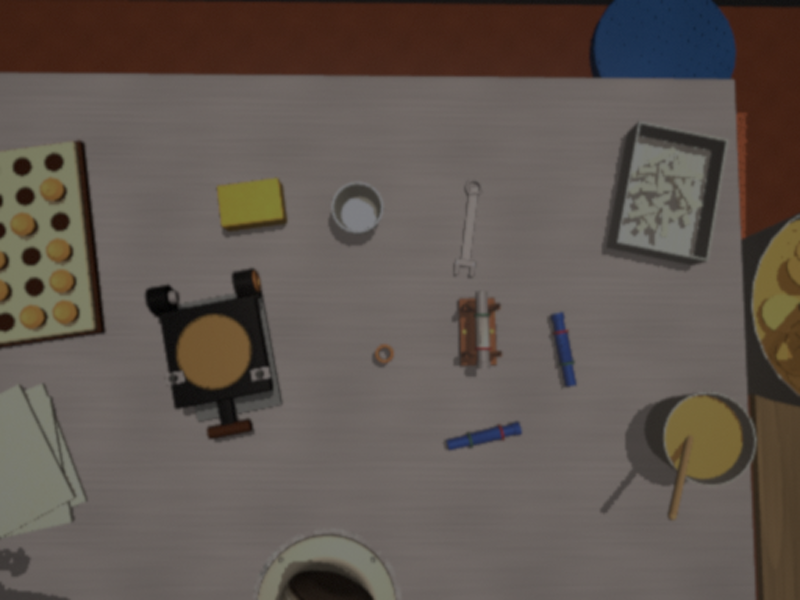

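The gauge in the cradle (steel, top view ≈(478,330), scene ≈(330,250)) fits the description. The two blue look-alikes (top (563,348) and (483,436)) are to be left alone. The bushing lug is at top (248,283), scene (545,440). I'll confirm this in enlarged crops.

```bash
cat > h.py <<'E'
from cell import *
import cv2, numpy as np
from scipy.optimize import least_squares
def proj(n,P):
    c=camera_info(n);K=np.array([[c['fx'],0,c['cx']],[0,c['fy'],c['cy']],[0,0,1]])
    return cv2.projectPoints(np.atleast_2d(np.float64(P)),c['rvec'],c['tvec'],K,None)[0].reshape(-1,2)
def onplane(n,px,z):
    c=camera_info(n);R=cv2.Rodrigues(c['rvec'])[0];C=-R.T@c['tvec']
    d=R.T@np.array([(px[0]-c['cx'])/c['fx'],(px[1]-c['cy'])/c['fy'],1]);return C+d*(z-C[2])/d[2]
def tri(a,b):
    f=lambda P:np.r_[proj('scene',P)[0]-a,proj('top',P)[0]-b]
    r=least_squares(f,[400,200,60]);return r.x,r.fun
def avg(n,k=4): return np.mean([read_camera(n).astype(float) for _ in range(k)],0).astype(np.uint8)
def crop(im,x,y,w,h,s):
    return cv2.resize(np.ascontiguousarray(im[y:y+h,x:x+w,::-1]),None,fx=s,fy=s,interpolation=cv2.INTER_CUBIC)
E
python3 - <<'E'
from h import *
t=avg('top');s=avg('scene')
g=lambda im,k:np.clip(255*(im/255.)**k*1.0,0,255).astype(np.uint8)
a=crop(t,275,185,66,50,6);b=crop(s,180,132,66,50,6);c=crop(t,130,160,66,50,6);d=crop(s,325,255,66,50,6)
cv2.imwrite('pics/c1.png',g(np.vstack([np.hstack([a,b]),np.hstack([c,d])]),.55))
E
```

```text
(no output)
```

View pics/c1.png

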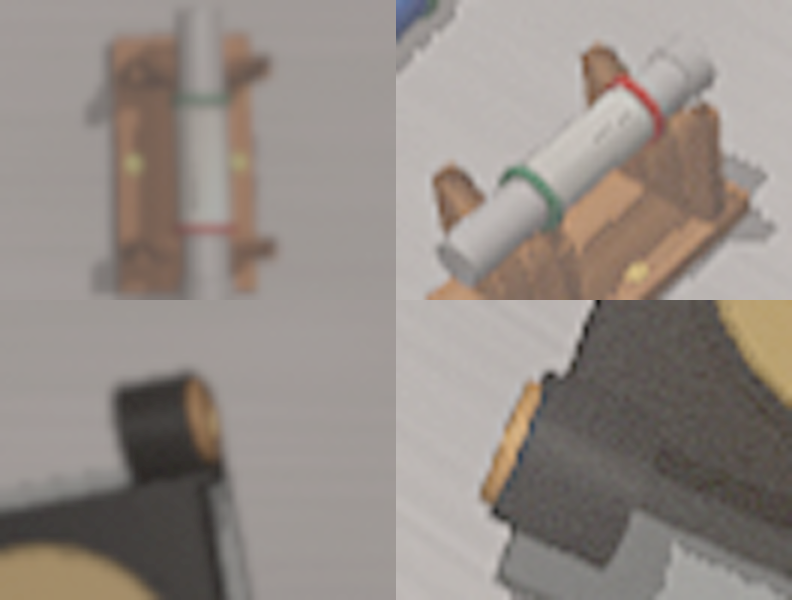

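The crops confirm the gauge in the cradle: steel with green and red collars, green collar at top crop (203,99), red at (206,231). The bronze face is centred near (203,418) in the top crop and (512,441) in the scene crop. Next is the iron's yaw.

Run:
```python
from h import *
U=lambda o,u,v:np.array([o[0]+(u+.5)/6-.5,o[1]+(v+.5)/6-.5])
A=(275,185);B=(180,132);C=(130,160);D=(325,255)
for nm,b,a in(('green',U(B,136,198),U(A,203,99)),('red',U(B,240,105),U(A,206.5,231)),('bush',U(D,116,141),U(C,203,118))):
    print(nm,*tri(b,a))
    if nm!='bush':print(onplane('top',a,60))
t=avg('top',6);cv2.imwrite('pics/iron.png',np.clip(255*(crop(t,92,165,110,100,6)/255.)**.5,0,255).astype(np.uint8))
```

```text
green [ 500.47828956 -262.4450193    59.97169217] [-0.46734624 -0.04550215 -0.44289196  0.36942849]
[ 501.46223181 -263.61938182   60.        ]
red [ 442.74439499 -263.72189936   61.52569867] [-0.33877465 -0.03261031 -0.31442944  0.24762969]
[ 443.41141364 -264.80735185   60.        ]
bush [553.10850933 112.44430909  90.38131111] [-0.00664836 -0.00057748 -0.00963651  0.0043845 ]
```

View pics/iron.png

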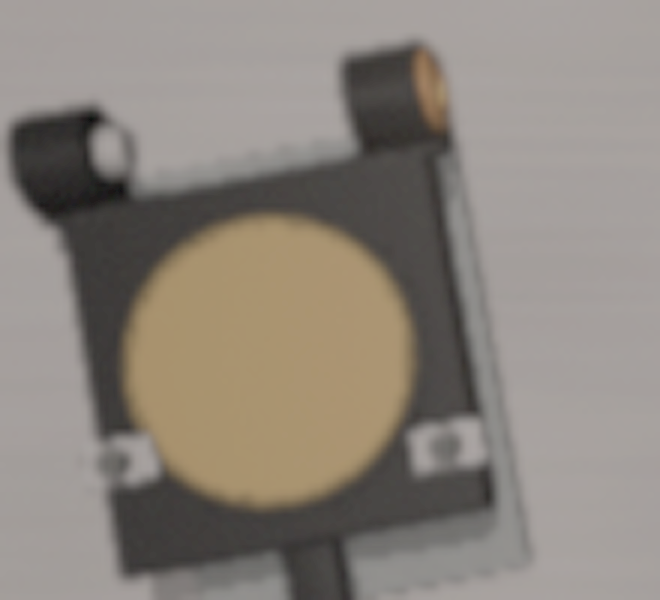

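Plate corners in this crop: TL (62,213), BL (124,577), TR (430,150), BR (490,510). The bronze face is centred near (431,90).

Run:
```python
from h import *
U=lambda u,v:np.array([92+(u+.5)/6-.5,165+(v+.5)/6-.5])
p={k:onplane('top',U(*v),88) for k,v in dict(TL=(63,213),BL=(124,577),TR=(432,150),BR=(482,511),t1=(130,200),t2=(425,153),disc=(269,361)).items()}
for k in p:print(k,p[k].round(1))
an=lambda a,b:np.degrees(np.arctan2(*(p[b]-p[a])[[1,0]]))
print(an('BL','TL'),an('BR','TR'),an('t2','t1')-90,an('TR','TL')-90,an('BR','BL')-90)
# fit with ECC-free line fits: golden-disc & dark mask
t=avg('top',6).astype(int)
# subpixel line fit on left edge and top edge from brightness gradient
g=cv2.GaussianBlur(t.sum(2).astype(np.float32),(0,0),.7)
pts=[]
for r in range(206,256):
    if 236<r<248: continue
    x0=U(63+(124-63)*((r-165)*6-213)/364,0)[0];xs=np.arange(x0-4,x0+4,.1);l=np.interp(xs,np.arange(512),g[r]);pts.append((xs[np.argmin(np.gradient(l))],r))
top=[]
for c in range(118,150):
    y0=U(0,213-63*((c-92)*6-63)/369)[1];ys=np.arange(y0-4,y0+4,.1);l=np.interp(ys,np.arange(384),g[:,c]);top.append((c,ys[np.argmin(np.gradient(l))]))
for q,off in((pts,0),(top,90)):
    W=np.array([onplane('top',a,88)[:2] for a in q],np.float32)
    v=cv2.fitLine(W,cv2.DIST_HUBER,0,.01,.01).ravel();print(np.degrees(np.arctan2(v[1],v[0]))-off, v[2:])
s=sense();print(cv2.Rodrigues(s['orientation'])[0].round(3))
```

```text
TL [499.  267.5  88. ]
BL [346.  236.6  88. ]
TR [526.8 112.   88. ]
BR [374.2  87.4  88. ]
t1 [504.7 239.4  88. ]
t2 [525.5 114.9  88. ]
disc [436.7 178.6  88. ]
11.437351845871499 9.143714275154805 9.495083587388677 10.1409077390215 10.667500528938561
11.309609 [430.4018  255.93507]
-168.3752 [516.3492 187.9419]
[[-0.958  0.286  0.   ]
 [ 0.286  0.958 -0.   ]
 [-0.    -0.    -1.   ]]
```

Measurements agree with what's given: collar midpoint ≈(472,−263.5,60), collar distance 58 mm (should be 56), gauge yaw ≈1.2°. Mouth ≈(553,112,90), iron yaw ≈11.4°. I'll move above the cradle with tool x opposite to gauge x.

```bash
cat >> h.py <<'E'
def rem(xyz,yaw=None):
    "shift in tool units from measured pose to world target; yaw = wanted tool-x heading, deg"
    s=sense();R=cv2.Rodrigues(s['orientation'])[0];y0=np.degrees(np.arctan2(R[1,0],R[0,0]))
    d=R.T@(np.array(xyz)-s['eef_pos'])/40
    print('t',round(s['time'],2),'pos',s['eef_pos'].round(1),'yaw',round(y0,2),'F',s['force'].round(1),'T',s['torque'].round(2),'open',round(s['opening'],1),'q6',round(s['qpos'][5],2))
    print('SHIFT',d.round(3),'TURN',None if yaw is None else round(-((yaw-y0+180)%360-180)/8,3))
E
python3 -c "
from h import *
rem([472,-263.5,305],181.2)"
python3 -m pendant '[[[-6,-7.6,0],-1,60],[[-6,-7.6,0],-1,60],[[-6,-7.6,0],-1,60],[[-6,-7.6,0],-1,60],[[-6,-7.6,0],-1,60],[[-6,-7.6,0],-1,60],[[-6,-7.6,0],-1,60],[[-6,-7.6,0],-1,60],[[-6,-7.6,0],-1,60],[[-6,-7.6,0],-1,60]]'
python3 -c "
from h import *
rem([472,-263.5,305],181.2)"
```

```text
t 1.1 pos [157.2 527.1 404.7] yaw 163.39 F [0.1 0.2 0.1] T [-0.03  0.02 -0.03] open 85.5 q6 1.57
SHIFT [-13.191 -16.691   2.493] TURN -2.226
time: 2.1
eef_pos: [300.5, 166.5, 404.9]
orientation: [0.24, 3.132, 0.001]
force: [-0.3, -0.1, -0.1]
opening: 60.0
grip_force: 0.0
t 2.1 pos [300.5 166.5 404.9] yaw 171.23 F [-0.3 -0.1 -0.1] T [ 0.01 -0.01  0.02] open 60.0 q6 0.66
SHIFT [-5.877 -9.972  2.494] TURN -1.247
```

```bash
python3 -m pendant '[[[-5.9,-10,2.5],-1.25,44],[[-5.9,-10,2.5],-1.25,44],[[-5.9,-10,2.5],-1.25,44],[[-5.9,-10,2.5],-1.25,44],[[-5.9,-10,2.5],-1.25,44],[[-5.9,-10,2.5],-1.25,44],[[-5.9,-10,2.5],-1.25,44],[[-5.9,-10,2.5],-1.25,44],[[-5.9,-10,2.5],-1.25,44],[[-5.9,-10,2.5],-1.25,44]]' >/dev/null; python3 -m pendant '[[[0,0,0],0,44],[[0,0,0],0,44],[[0,0,0],0,44],[[0,0,0],0,44]]' >/dev/null
python3 - <<'E'
from h import *
rem([472,-263.5,305],181.2)
t=avg('top',1);s=avg('scene',1)
g=lambda im:np.clip(255*(im/255.)**.6,0,255).astype(np.uint8)
cv2.imwrite('pics/ab.png',g(np.hstack([crop(t,260,160,100,100,4),crop(s,160,100,100,100,4)])))
E
```

```text
t 3.5 pos [ 474.1 -262.2  305.3] yaw -178.49 F [-0.  -0.2 -0.2] T [ 0.    0.   -0.04] open 43.8 q6 -0.53
SHIFT [ 0.053 -0.031  0.007] TURN 0.039
```

View pics/ab.png

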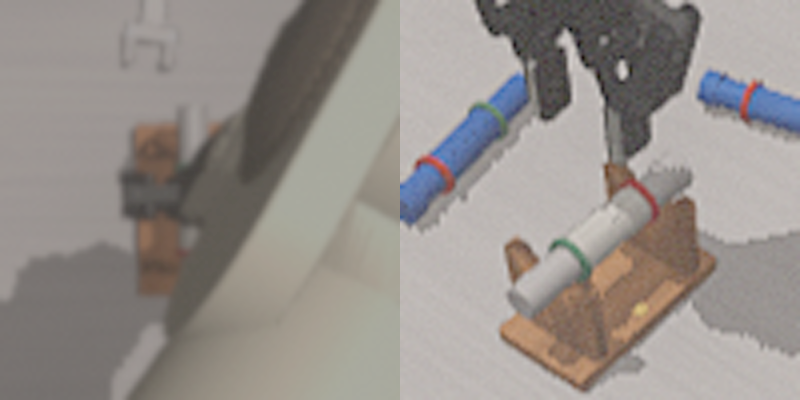

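The fingers straddle the handle line (scene fingers ≈(550,95) and (620,140), handle middle ≈(605,225)). I'll descend and grip.

```bash
python3 -m pendant '[[[0.05,-0.03,0.8],0,44],[[0.05,-0.03,1.5],0,44],[[0.05,-0.03,2.0],0,44],[[0.05,-0.03,2.25],0,44],[[0.05,-0.03,2.25],0,44],[[0.05,-0.03,2.25],0,44]]'; python3 -m pendant '[[[0,0,0],0,15],[[0,0,0],0,15],[[0,0,0],0,15],[[0,0,0],0,15],[[0,0,0],0,15],[[0,0,0],0,15],[[0,0,0],0,15]]' 60
python3 -c "
from h import *
rem([472,-263.5,290],180)"
```

```text
time: 4.2
eef_pos: [472.1, -264.9, 215.8]
orientation: [-0.039, 3.14, -0.001]
force: [-0.2, 0.1, -0.2]
opening: 44.4
grip_force: 0.0
time: 4.9
eef_pos: [472.2, -263.8, 216.2]
orientation: [-0.04, 3.139, 0.004]
force: [-1.0, 12.1, 8.0]
opening: 20.7
grip_force: 58.9
t 4.9 pos [ 472.2 -263.8  216.2] yaw -178.53 F [-1.  12.1  8. ] T [ 2.24  0.17 -0.09] open 20.7 q6 -0.54
SHIFT [ 0.     0.013 -1.845] TURN 0.184
```

Gripped (59 N, opening 20.7). Lift, then turn and carry the gauge to a point in front of the mouth.

```bash
python3 -m pendant '[[[0,0.02,-0.4],0,15],[[0,0.02,-1],0,15],[[0,0.02,-1.85],0,15],[[0,0.02,-1.85],0,15]]' >/dev/null
python3 -c "
from h import *
rem([571.5,21.2,290],-78.6)"
```

```text
t 5.3 pos [ 472.6 -264.5  293.9] yaw -178.6 F [ 0.7 -0.5 -1.4] T [ 0.02 -0.04 -0.03] open 20.7 q6 -0.53
SHIFT [-2.645  7.081  0.087] TURN -12.501
```

```bash
python3 -m pendant '[[[-2.64,7.08,0.1],-12.5,15],[[-2.64,7.08,0.1],-12.5,15],[[-2.64,7.08,0.1],-12.5,15],[[-2.64,7.08,0.1],-12.5,15],[[-2.64,7.08,0.1],-12.5,15],[[-2.64,7.08,0.1],-12.5,15],[[-2.64,7.08,0.1],-12.5,15],[[-2.64,7.08,0.1],-12.5,15],[[-2.64,7.08,0.1],-12.5,15],[[-2.64,7.08,0.1],-12.5,15]]' >/dev/null
python3 -c "
from h import *
rem([571.5,21.2,246.6],-78.6)"
```

```text
t 6.3 pos [570.5  21.9 284.2] yaw -92.28 F [ 0.2  0.  -3. ] T [-0.04  0.    0.04] open 21.0 q6 -1.49
SHIFT [ 0.016 -0.027  0.94 ] TURN -1.71
```

```bash
python3 -m pendant '[[[0,0,0.5],-1,15],[[0,0,0.9],-1.7,15],[[0,0,0.9],-1.7,15],[[0,0,0.9],-1.7,15],[[0,0,0.9],-1.7,15]]' >/dev/null
python3 - <<'E'
from h import *
rem([571.5,21.2,246.6],-78.6)
t=avg('top',4);s=avg('scene',4)
g=lambda im:np.clip(255*(im/255.)**.5,0,255).astype(np.uint8)
cv2.imwrite('pics/m1.png',g(np.hstack([crop(t,145,155,66,75,6),crop(s,310,235,66,75,6)])))
for P in([553.1,112.4,90.4],[571.5,21.2,91]):print(proj('top',P),proj('scene',P))
E
```

```text
t 6.8 pos [570.7  21.6 249.7] yaw -79.19 F [-0.5 -0.  -1.6] T [-0.02  0.   -0.04] open 21.1 q6 -1.72
SHIFT [ 0.014 -0.018  0.077] TURN -0.074
[[163.422522   179.25683247]] [[343.89131722 278.05813448]]
[[199.23862368 172.31985978]] [[291.66684219 254.25812018]]
```

View pics/m1.png

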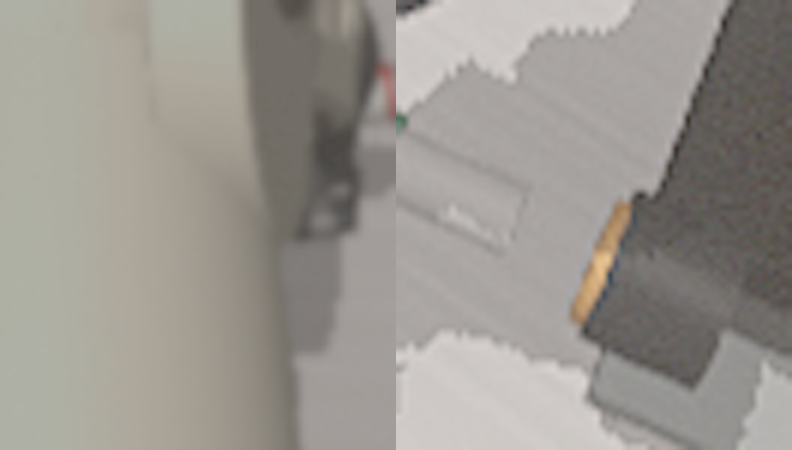

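The scene crop shows the plug tip centred at (518,217) and the bushing face at (602,263). With the remaining 3 mm of lowering, the axis points at the bushing centre. The top view is hidden by the arm. I'll settle, then advance to about 4 mm short.

```bash
python3 -m pendant '[[[0.01,-0.02,0.08],-0.07,15],[[0.01,-0.02,0.08],-0.07,15],[[0.01,-0.02,0.08],-0.07,15]]' >/dev/null
python3 -c "
from h import *
rem([571.5,21.2,246.6],-78.6)"
python3 -m pendant '[[[-0.1,0,0],0,15],[[-0.25,0,0],0,15],[[-0.4,0,0],0,15],[[-0.5,0,0],0,15],[[-0.5,0,0],0,15],[[-0.5,0,0],0,15]]' >/dev/null
python3 - <<'E'
from h import *
rem([571.5+.198*-20,21.2+.98*20,246.6],-78.6)
s=avg('scene',6)
g=lambda im:np.clip(255*(im/255.)**.5,0,255).astype(np.uint8)
cv2.imwrite('pics/m2.png',g(crop(s,300,240,75,56,10)))
E
```

```text
t 7.5 pos [571.3  21.3 245.3] yaw -78.5 F [ 0.5 -0.4 -1.9] T [-0.02 -0.01 -0.04] open 20.8 q6 -1.73
SHIFT [ 0.004 -0.004 -0.034] TURN 0.012
t 8.1 pos [567.3  41.1 245.5] yaw -78.48 F [ 0.7  0.3 -1.5] T [-0.04  0.    0.06] open 20.2 q6 -1.7
SHIFT [ 0.01  -0.004 -0.027] TURN 0.015
```

View pics/m2.png

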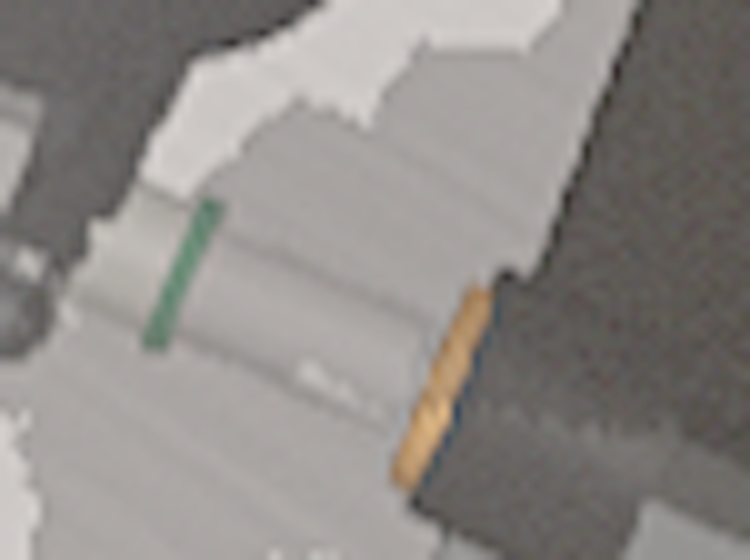

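Plug tip centre (411,377), axis slope 0.445, face centre ≈(432,387). The axis runs through the face centre in this view, with a gap of about 3.7 mm. Creeping in.

```bash
python3 -m pendant '[[[-0.03,0,0],0,15],[[-0.06,0,0],0,15],[[-0.08,0,0],0,15],[[-0.08,0,0],0,15]]' |grep -E "pos|force"; python3 -m pendant '[[[-0.02,0,0],0,15],[[-0.02,0,0],0,15]]' |grep -E "pos|force";python3 -m pendant '[[[-0.02,0,0],0,15],[[-0.02,0,0],0,15]]' |grep -E "pos|force"
python3 -c "
from h import *
C=camera_info('scene');R=cv2.Rodrigues(C['rvec'])[0];c=-R.T@C['tvec'];v=np.array([553,112,90])-c;v/=np.linalg.norm(v);d=np.array([-.198,.98,0]);w=v-d*(v@d);print(c,v,w/np.linalg.norm(w))"
```

```text
eef_pos: [566.7, 44.2, 245.5]
force: [1.3, 0.8, -2.5]
grip_force: 59.6
eef_pos: [566.5, 45.0, 245.5]
force: [0.2, 1.0, -1.0]
grip_force: 59.7
eef_pos: [566.4, 45.7, 245.5]
force: [0.0, -0.5, -2.2]
grip_force: 59.7
[840.91675951 147.78551322 631.74016087] [-0.46850798 -0.05823141 -0.88153808] [-0.46173422 -0.09327473 -0.88210052]
```

```bash
python3 -m pendant '[[[-0.02,0,0],0,15],[[-0.02,0,0],0,15]]' |grep -E "pos|force"; python3 -m pendant '[[[-0.02,0,0],0,15],[[-0.02,0,0],0,15]]' |grep -E "pos|force";python3 -m pendant '[[[-0.02,0,0],0,15],[[-0.02,0,0],0,15]]' |grep -E "pos|force"
```

```text
eef_pos: [566.2, 46.5, 245.5]
force: [-0.3, -0.7, -1.1]
grip_force: 59.7
eef_pos: [566.0, 47.3, 245.5]
force: [-0.9, -0.5, -2.1]
grip_force: 59.7
eef_pos: [565.9, 48.1, 245.5]
force: [0.5, -0.1, -0.6]
grip_force: 59.7
```

```bash
python3 -m pendant '[[[-0.02,0,0],0,15],[[-0.02,0,0],0,15]]' |grep -E "pos|force"; python3 -m pendant '[[[-0.02,0,0],0,15],[[-0.03,0,0],0,15]]' |grep -E "pos|force";python3 -m pendant '[[[-0.02,0,0],0,15],[[-0.03,0,0],0,15]]' |grep -E "pos|force"
```

```text
eef_pos: [565.7, 48.9, 245.5]
force: [-0.3, -1.3, -1.9]
grip_force: 59.7
eef_pos: [565.5, 50.0, 245.5]
force: [-1.1, -1.2, -1.7]
grip_force: 59.7
eef_pos: [565.3, 51.2, 245.5]
force: [0.1, -0.9, -0.6]
grip_force: 59.7
```

Already about 5 mm past the mouth plane without resistance, so it's entering. Continue in steps.

```bash
python3 -m pendant '[[[-0.04,0,0],0,15],[[-0.08,0,0],0,15],[[-0.12,0,0],0,15],[[-0.12,0,0],0,15]]' |grep -E "pos|force"; python3 -m pendant '[[[-0.03,0,0],0,15],[[-0.06,0,0],0,15],[[-0.06,0,0],0,15]]' |grep -E "pos|force"
python3 -c "
from h import *
rem([560,80,245.5],-78.6)"
```

```text
eef_pos: [564.3, 56.1, 245.5]
force: [-0.5, 0.3, -1.3]
grip_force: 59.7
eef_pos: [563.8, 58.3, 245.5]
force: [0.0, 0.3, -1.6]
grip_force: 59.7
t 11.1 pos [563.8  58.3 245.5] yaw -78.49 F [ 0.   0.3 -1.6] T [0.01 0.27 0.03] open 20.7 q6 -1.67
SHIFT [-0.549 -0.015 -0.   ] TURN 0.014
```

```bash
python3 -m pendant '[[[-0.04,0,0],0,15],[[-0.08,0,0],0,15],[[-0.12,0,0],0,15],[[-0.12,0,0],0,15]]' |grep -E "pos|force"; python3 -c "
from h import *
rem([560,80,245.5],-78.6)";python3 -m pendant '[[[-0.03,0,0],0,15],[[-0.06,0,0],0,15],[[-0.06,0,0],0,15]]' |grep -E "pos|force"
python3 -c "
from h import *
rem([560,80,245.5],-78.6)"
```

```text
eef_pos: [562.8, 63.1, 245.5]
force: [-0.5, 0.5, -0.6]
grip_force: 59.7
t 11.5 pos [562.8  63.1 245.5] yaw -78.49 F [-0.5  0.5 -0.6] T [0.08 0.23 0.08] open 20.9 q6 -1.66
SHIFT [-0.427 -0.015 -0.001] TURN 0.014
eef_pos: [562.4, 65.4, 245.5]
force: [-1.1, 0.0, -1.6]
grip_force: 59.7
t 11.8 pos [562.4  65.4 245.5] yaw -78.49 F [-1.1  0.  -1.6] T [-0.03  0.25  0.07] open 20.5 q6 -1.66
SHIFT [-0.37  -0.015  0.   ] TURN 0.013
```

```bash
python3 -m pendant '[[[-0.06,0,0],0,15],[[-0.12,0,0],0,15],[[-0.18,0,0],0,15],[[-0.18,0,0],0,15]]' |grep -E "pos|force"; python3 -m pendant '[[[-0.05,0,0],0,15],[[-0.1,0,0],0,15],[[-0.1,0,0],0,15]]' |grep -E "pos|force"
python3 -c "
from h import *
rem([560,80,245.5],-78.6)"
```

```text
eef_pos: [560.9, 72.7, 245.5]
force: [-1.9, 0.2, -1.2]
grip_force: 59.7
eef_pos: [560.1, 76.5, 245.5]
force: [-1.9, 0.8, -1.6]
grip_force: 59.7
t 12.5 pos [560.1  76.5 245.5] yaw -78.49 F [-1.9  0.8 -1.6] T [ 0.06  0.27 -0.01] open 20.8 q6 -1.64
SHIFT [-0.087 -0.015 -0.001] TURN 0.014
```

```bash
python3 -m pendant '[[[-0.05,0.01,0],0,15],[[-0.1,0.01,0],0,15],[[-0.1,0.01,0],0,15]]' |grep -E "pos|force"; for i in 1; do python3 -m pendant '[[[-0.015,0,0],0,15],[[-0.03,0,0],0,15]]' |grep -E "pos|force"; python3 -m pendant '[[[-0.015,0,0],0,15],[[-0.03,0,0],0,15]]' |grep -E "pos|force"; done
python3 -c "
from h import *
rem([560,80,245.5],-78.6)"
```

```text
eef_pos: [559.0, 80.3, 245.4]
force: [0.2, -0.1, -1.7]
grip_force: 59.6
eef_pos: [558.9, 80.8, 245.4]
force: [1.9, -7.9, -2.3]
grip_force: 59.6
eef_pos: [558.7, 81.3, 245.5]
force: [3.0, -14.3, -2.8]
grip_force: 59.6
t 13.2 pos [558.7  81.3 245.5] yaw -78.58 F [  3.  -14.3  -2.8] T [-2.54 -0.52 -0.03] open 20.6 q6 -1.62
SHIFT [ 0.037 -0.025 -0.001] TURN 0.002
```

Contact with about 14 N along the bore axis. I'll check by sight that the collar sits on the face.

Run:
```python
from h import *
s=avg('scene',3)
cv2.imwrite('pics/seat.png',np.clip(255*(crop(s,300,235,75,56,8)/255.)**.5,0,255).astype(np.uint8))
rem([560,80,245.5],-78.6)
```

```text
t 13.35 pos [558.8  81.2 245.5] yaw -78.59 F [  2.2 -11.1  -3. ] T [-2.09 -0.45  0.01] open 20.6 q6 -1.62
SHIFT [ 0.035 -0.024 -0.001] TURN 0.001
```

View pics/seat.png

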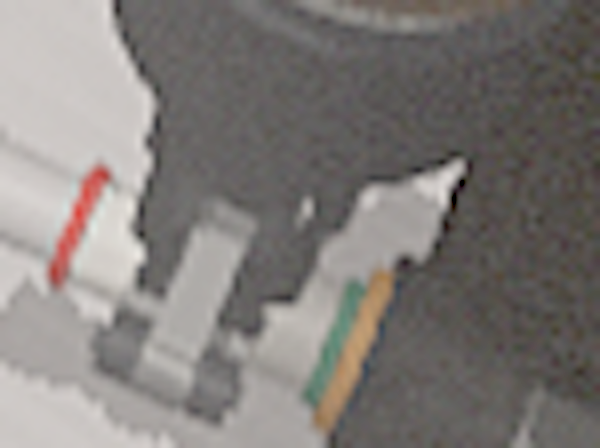

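The green collar (335,345) sits flush on the bronze face (355,350), so the go end is fully home. I'll withdraw along the axis, then turn round.

```bash
python3 -m pendant '[[[0.05,0,0],0,15],[[0.15,0,0],0,15],[[0.3,0,0],0,15],[[0.5,0,0],0,15],[[0.75,0,0],0,15],[[1.05,0,0],0,15],[[1.4,0,0],0,15],[[1.75,0,0],0,15],[[1.9,0,0],0,15],[[1.9,0,0],0,15]]' |grep -E "pos|force"
python3 -c "
from h import *
rem([573.7,7.7,245.5],101.4)"
```

```text
eef_pos: [573.8, 6.8, 245.4]
force: [-0.5, 0.7, -1.8]
grip_force: 59.6
t 14.35 pos [573.8   6.8 245.4] yaw -78.59 F [-0.5  0.7 -1.8] T [ 0.02 -0.02  0.  ] open 20.4 q6 -1.76
SHIFT [-0.022 -0.002 -0.002] TURN -22.499
```

```bash
for k in 1 2; do python3 -m pendant '[[[0,0,0],1,15],[[0,0,0],2,15],[[0,0,0],3,15],[[0,0,0],4,15],[[0,0,0],5,15],[[0,0,0],6,15],[[0,0,0],7,15],[[0,0,0],8,15],[[0,0,0],9,15],[[0,0,0],9,15]]' |grep -E "pos|force"; done; python3 -m pendant '[[[0,0,0],1,15],[[0,0,0],2,15],[[0,0,0],3,15],[[0,0,0],4,15],[[0,0,0],4.5,15],[[0,0,0],4.5,15],[[0,0,0],4.5,15],[[0,0,0],4.5,15]]' |grep -E "pos|force"
python3 -c "
from h import *
rem([573.7,7.7,245.5],101.4)"
```

```text
eef_pos: [573.6, 8.3, 245.5]
force: [0.2, -0.7, -2.6]
grip_force: 59.6
eef_pos: [573.6, 8.2, 245.5]
force: [0.8, -0.3, -1.3]
grip_force: 59.6
eef_pos: [573.6, 8.0, 245.5]
force: [0.6, -0.1, -1.9]
grip_force: 59.6
t 17.15 pos [573.6   8.  245.5] yaw 101.73 F [ 0.6 -0.1 -1.9] T [0.02 0.02 0.  ] open 20.4 q6 1.38
SHIFT [-0.008  0.    -0.   ] TURN 0.041
```

```bash
python3 -m pendant '[[[0,0,0],0.04,15],[[0.15,0,0],0.04,15],[[0.35,0,0],0.04,15],[[0.6,0,0],0.04,15],[[0.8,0,0],0.04,15],[[0.9,0,0],0.04,15],[[0.9,0,0],0.04,15],[[0.9,0,0],0.04,15]]' |grep -E "pos|force"
python3 - <<'E'
from h import *
rem([566.5,43.1,245.5],101.4)
s=avg('scene',6)
cv2.imwrite('pics/ng.png',np.clip(255*(crop(s,300,240,75,56,10)/255.)**.5,0,255).astype(np.uint8))
E
```

```text
eef_pos: [566.5, 43.3, 245.5]
force: [-0.3, -0.1, -1.7]
grip_force: 59.6
t 17.95 pos [566.5  43.3 245.5] yaw 101.2 F [-0.3 -0.1 -1.7] T [ 0.03 -0.01 -0.05] open 20.5 q6 1.45
SHIFT [-0.006 -0.001  0.001] TURN -0.025
```

View pics/ng.png

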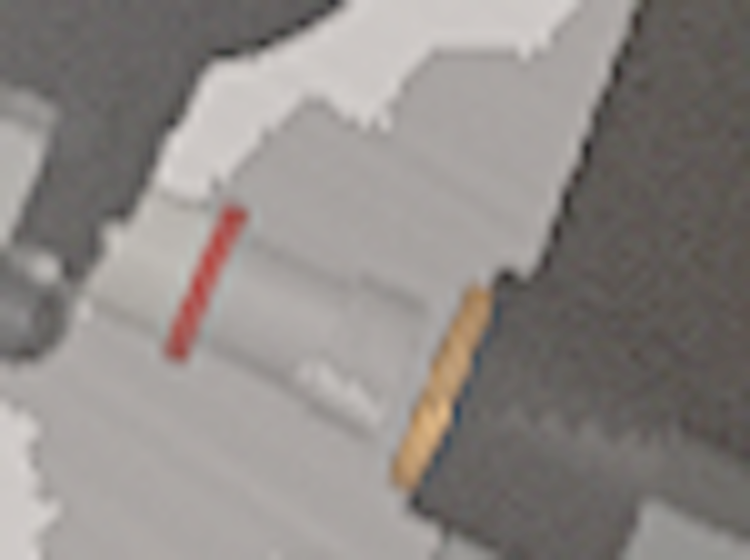

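The head centre (404,372) lies on the same axis line as before. The gap is about 5 mm. Creeping to contact.

```bash
python3 -m pendant '[[[0.04,0,0],0,15],[[0.08,0,0],0,15],[[0.09,0,0],-0.02,15],[[0.09,0,0],-0.02,15]]' |grep -E "pos|force"
python3 -m pendant '[[[0.015,0,0],0,15],[[0.02,0,0],0,15]]' |grep -E "pos|force"
python3 -m pendant '[[[0.015,0,0],0,15],[[0.02,0,0],0,15]]' |grep -E "pos|force"
python3 -m pendant '[[[0.015,0,0],0,15],[[0.015,0,0],0,15]]' |grep -E "pos|force"
```

```text
eef_pos: [565.8, 46.9, 245.5]
force: [0.4, -1.0, -1.4]
grip_force: 59.6
eef_pos: [565.6, 47.6, 245.5]
force: [-0.6, 0.5, -1.9]
grip_force: 59.6
eef_pos: [565.5, 48.0, 245.5]
force: [0.7, -5.3, -2.3]
grip_force: 59.6
eef_pos: [565.5, 48.1, 245.6]
force: [1.2, -8.4, -2.1]
grip_force: 59.6
```

```bash
python3 -m pendant '[[[0.01,0,0],0,15],[[0.01,0,0],0,15],[[0.01,0,0],0,15]]' |grep -E "pos|force"; python3 -c "
from h import *
rem([565.5,48.1,245.5],101.4)"
```

```text
eef_pos: [565.4, 48.2, 245.6]
force: [1.9, -10.4, -1.8]
grip_force: 59.6
t 19.55 pos [565.4  48.2 245.6] yaw 101.26 F [  1.9 -10.4  -1.8] T [-1.95 -0.27 -0.03] open 20.6 q6 1.46
SHIFT [-0.004  0.001  0.003] TURN -0.017
```

Steady at 10.5 N. Hold for over a second.

```bash
python3 -m pendant '[[[0.002,0,0],0,15],[[0.002,0,0],0,15],[[0.002,0,0],0,15],[[0.002,0,0],0,15],[[0.002,0,0],0,15],[[0.002,0,0],0,15]]' |grep -E "pos|force"; python3 -m pendant '[[[0.002,0,0],0,15],[[0.002,0,0],0,15],[[0.002,0,0],0,15],[[0.002,0,0],0,15],[[0.002,0,0],0,15],[[0.002,0,0],0,15],[[0.002,0,0],0,15],[[0.002,0,0],0,15]]' |grep -E "pos|force"; python3 -c "
from h import *
rem([565.5,48.1,245.5],101.4)"
```

```text
eef_pos: [565.4, 48.3, 245.6]
force: [1.4, -10.2, -1.5]
grip_force: 59.6
eef_pos: [565.4, 48.3, 245.6]
force: [2.6, -10.9, -2.0]
grip_force: 59.6
t 20.95 pos [565.4  48.3 245.6] yaw 101.26 F [  2.6 -10.9  -2. ] T [-2.09 -0.32  0.04] open 20.7 q6 1.46
SHIFT [-0.006  0.001  0.003] TURN -0.017
```

The no-go end was refused, with about 10 N held for well over a second. Back off, lift and return to the cradle.

```bash
python3 -m pendant '[[[-0.1,0,0],0,15],[[-0.4,0,0],0,15],[[-0.9,0,0],0,15],[[-1.5,0,-0.4],0,15],[[-1.5,0,-1],0,15],[[-1.5,0,-1.4],0,15],[[-1.5,0,-1.4],0,15]]' |grep -E "pos|force"; python3 -c "
from h import *
rem([472.2,-263.8,301],181.4)"
```

```text
eef_pos: [577.6, -10.0, 303.9]
force: [-0.3, 0.4, -3.1]
grip_force: 59.7
t 21.65 pos [577.6 -10.  303.9] yaw 101.31 F [-0.3  0.4 -3.1] T [-0.02 -0.05  0.06] open 20.5 q6 1.36
SHIFT [-5.704 -3.828  0.06 ] TURN -10.011
```

```bash
python3 -m pendant '[[[-0.9,-0.6,0.05],-1,15],[[-1.8,-1.2,0.05],-2,15],[[-2.7,-1.8,0.05],-3,15],[[-3.6,-2.4,0.05],-4,15],[[-4.5,-3,0.05],-5,15],[[-5.1,-3.4,0.05],-6,15],[[-5.5,-3.7,0.05],-7,15],[[-5.7,-3.83,0.05],-8,15],[[-5.7,-3.83,0.05],-9,15],[[-5.7,-3.83,0.05],-10,15]]' |grep -E "pos|force"; python3 -m pendant '[[[0,0,0],0,15],[[0,0,0],0,15],[[0,0,0],0,15],[[0,0,0],0,15]]'|grep -E "pos|force"; python3 -c "
from h import *
rem([472.2,-263.8,226],181.4)"
```

```text
eef_pos: [471.2, -263.6, 298.1]
force: [-0.7, -0.1, -2.5]
grip_force: 59.7
eef_pos: [471.7, -262.9, 299.3]
force: [0.3, 0.5, -2.2]
grip_force: 59.7
t 23.05 pos [ 471.7 -262.9  299.3] yaw -178.75 F [ 0.3  0.5 -2.2] T [-0.01  0.02  0.01] open 21.0 q6 -0.53
SHIFT [-0.013 -0.022  1.832] TURN -0.019
```

```bash
python3 -m pendant '[[[-0.01,-0.02,0.3],0,15],[[-0.01,-0.02,0.8],0,15],[[-0.01,-0.02,1.3],0,15],[[-0.01,-0.02,1.7],0,15],[[-0.01,-0.02,1.83],0,15],[[-0.01,-0.02,1.83],0,15],[[-0.01,-0.02,1.83],0,15]]' |grep -E "pos|force"; python3 -m pendant '[[[0,0,0.05],0,15],[[0,0,0.1],0,15],[[0,0,0.12],0,15],[[0,0,0.12],0,15]]'|grep -E "pos|force"; python3 -c "
from h import *
rem([472.2,-263.8,216],181.4)
s=avg('scene',3)
cv2.imwrite('pics/cr.png',np.clip(255*(crop(s,180,130,75,56,8)/255.)**.5,0,255).astype(np.uint8))"
```

```text
eef_pos: [472.2, -263.9, 226.8]
force: [0.6, 0.2, -1.8]
grip_force: 59.6
eef_pos: [472.1, -263.8, 221.5]
force: [-0.1, 0.2, -2.2]
grip_force: 59.7
t 24.15 pos [ 472.1 -263.8  221.5] yaw -178.66 F [-0.1  0.2 -2.2] T [0.07 0.01 0.  ] open 20.7 q6 -0.53
SHIFT [-0.004  0.001  0.137] TURN -0.008
```

View pics/cr.png

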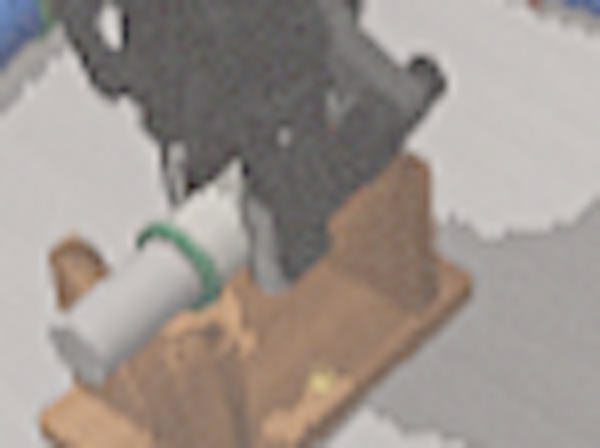

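The go plug (90,340) lies over the near notch, with the green collar (185,260) inside the rests. Lower the rest of the way.

```bash
python3 -m pendant '[[[0,0,0.05],0,15],[[0,0,0.09],0,15],[[0,0,0.11],0,15],[[0,0,0.11],0,15]]' |grep -E "pos|force"; python3 -m pendant '[[[0,0,0.02],0,15],[[0,0,0.025],0,15],[[0,0,0.025],0,15]]'|grep -E "pos|force"
```

```text
eef_pos: [472.0, -263.8, 217.0]
force: [-0.3, 0.8, -1.7]
grip_force: 59.7
eef_pos: [472.0, -263.7, 216.7]
force: [-2.9, 3.1, 4.7]
grip_force: 60.5
```

```bash
python3 -m pendant '[[[0,0,0],0,26],[[0,0,0],0,32],[[0,0,0],0,40],[[0,0,0],0,44],[[0,0,0],0,44],[[0,0,0],0,44],[[0,0,0],0,44]]' |grep -E "pos|force|open"; python3 -m pendant '[[[0,0,-0.2],0,44],[[0,0,-0.6],0,44],[[0,0,-1.2],0,44],[[0,0,-2.2],0,44],[[0,0,-3],0,44],[[0,0,-3],0,44],[[-2.5,0,-3.5],0,44],[[-2.5,3,-3.5],0,44],[[-2.5,4,-3.5],0,44],[[-2.5,4,-3.5],0,44]]'|grep -E "pos|force|open"; python3 -m pendant '[[[0,2,0],0,44],[[0,5,0],0,44],[[0,5,0],0,44],[[0,5,0],0,44],[[0,5,0],0,44]]'|grep -E "pos|force|open"
python3 - <<'E'
from h import *
s=avg('scene',3);t=avg('top',3)
cv2.imwrite('pics/end.png',np.clip(255*(np.hstack([crop(s,180,130,66,56,6),crop(t,275,180,66,56,6)])/255.)**.6,0,255).astype(np.uint8))
E
```

```text
eef_pos: [472.1, -263.8, 216.1]
force: [0.4, -0.7, 0.1]
opening: 43.9
grip_force: 0.0
eef_pos: [564.3, -118.1, 354.5]
force: [0.9, -0.0, 0.2]
opening: 43.6
grip_force: 0.0
eef_pos: [558.5, 85.5, 354.8]
force: [1.2, -1.2, 0.0]
opening: 44.1
grip_force: 0.0
```

View pics/end.png

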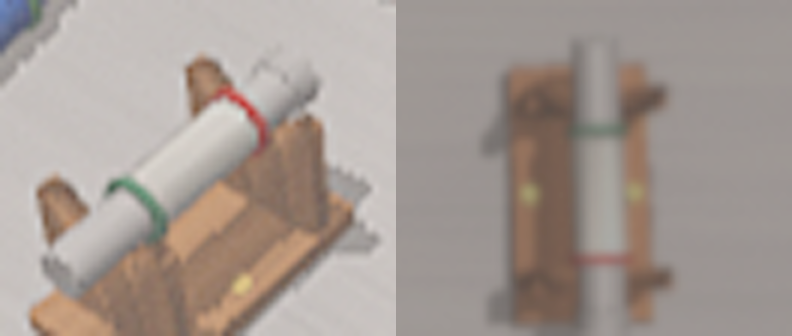

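The gauge lies in both notches as at the start (green (140,205), red (245,117)), and the arm is clear.

```bash
python3 -c "
from cell import *
print(finish_job())"
```

```text
the job is handed in; nothing more can be done
None
```

The go end went fully home with its collar on the bushing face, the no-go end was refused under about 10 N held for over a second, the gauge is back in its cradle, and the job is handed in (no verdict was returned).

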